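Set the blast gates and start the dust extractor

TASK

I am about to sand at the wide hood: push the blast gate behind the round hose port fully shut and pull the gate behind the wide hood fully open. Only then start the dust extractor: twist the round start knob on the sloping control box clockwise to its stop, hold it there for a good second while the fan picks up, and let go so that it springs all the way back. Do not press the red stop button, and leave the glue bottle, the tape measure and the drill standing where they are.

Things in the scene. Friction and masses are not known exactly. Their poses are not given: they have to be found in the camera images.
- hood_handle (a point): Centre of the black grip bar of the wide hood's gate: 70 mm along the point's y, 16 mm thick along x, 26 mm high. It crowns a thin steel blade that slides straight up out of the gate frame. Bar centre 172 mm above the bench when shut, 252 mm when fully open. x points away from the hood's mouth, to the main duct; z up.
- port_handle (a point): Centre of the same black grip bar on the round hose port's gate: same sizes, axes and heights. Which of the two branches stands left and which right varies.
- hood_branch: Wide-hood branch, origin on the bench under its gate, x to the main duct, z up. Aluminium gate frame 130 mm wide (y), 22 mm thick (x), top 145 mm high. On its -x side a sheet-metal hood flares to an open mouth 220 mm wide, 150 mm before the gate; its top rises from 124 mm near the gate to 160 mm at the mouth. Fixed.
- port_branch: Hose-port branch, same axes and gate frame; on the -x side of its gate a plain 80 mm pipe stub ends openly 135 mm before the gate, top 130 mm high. Fixed.
- duct: Main duct along the back left of the bench: 125 mm pipe along its y, top 143 mm high, its axis 160 mm behind both gates. Origin on the bench under it. Fixed.
- hood_gate (a joint): How far the hood's gate blade is raised, in m: 0 shut, 0.080 fully open, a hard stop at each end. It stays where it is left; it takes about 6 N to raise and 3 N to push down. It starts shut or nearly so (below 0.026).
- port_gate (a joint): The same for the hose port's gate. It starts more than half open.
- knob_grip (a point): On the start knob's axis at mid-grip, 26 mm off the panel. Black fluted cylinder 40 mm across, from 8 to 38 mm off the panel, on a flat skirt 52 mm across. z points out of the panel along the axis, 30 degrees from vertical, leaning to the box's -x (operator's side). At rest x points up the slope, y left; the point turns with the knob. Within 70 mm all else is under 7 mm high.
- start_knob (a joint): Angle of the start knob in rad: 0 at rest, grows clockwise as seen looking at the panel (a negative turn about the point's z), hard stop at 1.047 (60 degrees). A spring returns it: about 0.07 N m at rest, 0.20 N m at the stop.
- stop_button (a joint): Travel of the red mushroom stop button in m: 0 out, 0.005 pressed in; about 12 N moves it 3 mm. 36 mm across, top 24 mm off the panel, 97 mm down the slope from the knob and 45 mm to its right (box -y).
- control_box: Grey steel control box, fixed: 220 mm deep (x), 180 mm wide (y), front edge at -x 45 mm high, panel sloping up at 30 degrees to 158 mm at the back. Origin under its centre on the bench; z up. It carries the knob (axis meets the panel 16 mm to +x of the origin, 118 mm high, midway across) and the stop button.
- glue_bottle: White glue bottle, 58 mm across, 170 mm high, standing. Bystander.
- tape_measure: Tape measure, 68 x 36 x 64 mm. Bystander.
- cordless_drill: Cordless drill standing on its battery, about 216 mm high. Bystander.

How it is judged:
By the outcome, as a careful person would: the job done as asked, in the order asked, and still so for the second after the job is handed in, with the robot touching nothing.
It also fails if it takes over 61 s, if anything falls off the work surface, if the arm or the gripper's body presses on something with over 40 N, if the wrist force passes 120 N, or if a joint passes its speed limit or range.

ROBOT

A 7-joint arm with a two-finger parallel gripper is mounted at the origin on the work surface. World frame = base frame: x ahead of the robot, y to its left, z up, the work surface at z = 0. Lengths are in m, angles in rad, forces in N, time in s.
With the tool pointing down it reaches from about 0.4 to 0.85 m from the base axis. Payload 4.5 kg.
Tool frame: the origin (TCP) lies midway between the tips of the shut fingers; the grasp point (between the pads) lies 19 mm behind it; z points along the fingers, y is the direction in which the jaws open and shut (so a half turn about z gives the same grasp; the last joint's range is limited). The gripper opens to 88 mm and grips with 3 to 60 N. Pads are 18 mm wide; open, the fingers measure 123 mm over their backs; the gripper's body (75 mm by 187 mm) begins 45 mm behind the grasp point.
Start: joints at [1.296, 0.689, -0.195, 1.565, 0.157, 0.902, -0.215], TCP at [0.19, -0.595, 0.239] pointing down, gripper open.
Joint ranges: [-3.01, 3.01], [-0.46, 2.08], [-1.47, 1.51], [0.13, 2.56], [-1, 4.14], [0.04, 2.09], [-2.66, 2.66]. Speed limits (rad/s): [2.57, 2.57, 3.14, 3.14, 3.14, 3.14, 3.14].

INTERFACE

Orientations are given as a unit quaternion [x, y, z, w].
In Python, from plant import r gives the robot as it stands. The module is installed in compiled form; this text tells all that it offers.
- The arm moves only by the shell command python3 -m jog 'ROWS' [FORCE]. ROWS is JSON, a list of rows, each an object with "translation": the shift along the tool's x, y, z in units of 40 mm (1.0 is 40 mm), a list of three; "twist": the turn about the tool's z in units of 6 degrees (1.0 is 6 degrees); "claw": the opening in per cent of the stroke, from 0 (shut) to 100 (fully open). A call has 1 to 20 rows; each row shifts and turns the commanded pose from where the row before left it, along the tool's axes as they then stand; what a row does not reach is not made up. A row lasts 1/12 s, in which the tool goes at most 41.7 mm and 7.16 degrees, less where a joint would pass 70% of its speed; a pose out of reach is approached as far as the arm can. A call is refused whole if a number of a shift passes 1 or a number of a turn 1, either way. A call with a gripper value outside its range is refused whole. The fingers move at their own pace and stop on an object; FORCE is the grip in N (left out, the last holds). Time passes only in rows, so rows that do not move let the fingers close. It gives the time, the measured TCP pose, the force and the opening at its end, in the units of the state.
- r.get_state(): the state, without advancing time (a new reading comes with each control period).
- r.snapshot(name): name is "side" or "top"; returns a dict with "img" (420x560x3 uint8, red, green, blue), "fx", "fy", "cx", "cy" (pixels), "origin" and "rotation" of the camera in the world. Camera axes: x right, y up, looking along -z (the intrinsics and any distortion apply to the point x, -y, -z); pixel columns grow to the right and rows downward; lengths in m; the calibration is good to about 2 mm. A picture is of the moment at which its call begins. There is no depth.
- r.finish_job(): hands the job in, once; it reports no verdict.
Trained networks look in the newest picture that a camera, given by its name, has taken for a name from the list of things; names that differ only in an ending like _2 or _b are one class to them, and where a whole thing is asked for, a point or a joint stands for the part that bears it (a point fixed in the world has none). Each returns a list of dicts, best first, with "confidence" (0 to 1); they miss things now and then, are a little off and sometimes report something else, mostly with a low value. They report only what shows in the picture. A call takes as long as a camera call.
- r.spot_in(label, camera): "rect" ([left, top, right, bottom] in pixels, round what is visible of it).
- r.spot_point(label, camera): "location" ([row, column] in pixels: a listed point, or the origin of a listed thing).
The state is a dict: "clock": time; "q": joint angles; "qd": joint speeds; "joint_torque": joint torques, N m; "tool_pos": TCP position; "eef_rot": TCP orientation; "contact_force": force on the tool from outside, world axes, zero at the start; "moment": the same for the moment, N m; "opening": opening from 0.0 (shut) to 1.0 (fully open).
Only numpy, scipy, OpenCV 4.12 (cv2) and the standard library are available. Lean on these libraries where they do the work, as an engineer would, in place of code of your own. Each camera call takes 0.05 s, during which the arm holds its last target. There are 200 camera calls.

## Working session

There is one attempt and no reset: what is moved stays moved. The work goes in short steps, Python scripts to look and compute and a shell command to move; the robot and the scene stay as the last step left them, time stands still between calls to the robot, and variables do not carry over. Pictures are saved under pics/ and viewed, about 8 in all and at most 12, crops included, and the job is handed in when it is done.

```bash
mkdir -p pics
cat > h.py <<'E'
import numpy as np, cv2
from plant import r
def ray(s,row,col):
    d=np.array([(col-s['cx'])/s['fx'],-(row-s['cy'])/s['fy'],-1.]);R=np.array(s['rotation']);
    d=R@d; return np.array(s['origin']),d/np.linalg.norm(d)
def atz(s,row,col,z):
    o,d=ray(s,row,col); return o+d*(z-o[2])/d[2]
def proj(s,p):
    v=np.array(s['rotation']).T@(np.array(p)-np.array(s['origin']))
    return [round(float(s['cy']-s['fy']*v[1]/-v[2])),round(float(s['cx']+s['fx']*v[0]/-v[2]))]
def tri(a,b):
    (o1,d1),(o2,d2)=a,b
    A=np.stack([d1,-d2],1); t=np.linalg.lstsq(A,o2-o1,rcond=None)[0]
    p,q=o1+t[0]*d1,o2+t[1]*d2
    return (p+q)/2,np.linalg.norm(p-q)
E
python3 - <<'E'
from h import *
np.set_printoptions(precision=4,suppress=True)
S={}
for c in('side','top'):
    s=r.snapshot(c);S[c]=s
    print(c,{k:s[k] for k in s if k!='img'})
    cv2.imwrite(f'pics/{c}0.png',s['img'][:,:,::-1])
for n in 'hood_handle port_handle knob_grip hood_branch port_branch duct control_box stop_button glue_bottle tape_measure cordless_drill'.split():
    P={}
    for c in S:
        l=r.spot_point(n,c); 
        print(n,c,[([round(float(v)) for v in d['location']],round(d['confidence'],2)) for d in l[:3]])
        if l: P[c]=ray(S[c],*l[0]['location'])
    if len(P)==2: print('   tri',*tri(P['side'],P['top']))
print(r.get_state())
E
```

```text
side {'fx': 454.294101635378, 'fy': 454.294101635378, 'cx': 272.33028138731345, 'cy': 203.83734110107196, 'origin': array([1.7164, 0.2992, 1.2177]), 'rotation': array([0.2485, 0.3192, 0.7063, 0.5809])}
top {'fx': 494.37551655818623, 'fy': 494.37551655818623, 'cx': 283.3273793710141, 'cy': 205.65355559198863, 'origin': array([0.3335, 0.0135, 1.5186]), 'rotation': array([-0.0669,  0.0591,  0.7084, -0.7002])}
hood_handle side [([206, 284], 0.72)]Traceback (most recent call last):
  File "<stdin>", line 13, in <module>
  File "h.py", line 5, in ray
    d=R@d; return np.array(s['origin']),d/np.linalg.norm(d)
      ~^~
ValueError: matmul: Input operand 1 has a mismatch in its core dimension 0, with gufunc signature (n?,k),(k,m?)->(n?,m?) (size 3 is different from 4)
```

View pics/side0.png

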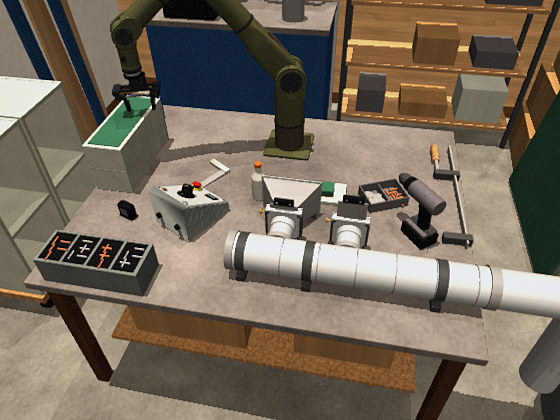

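View pics/top0.png

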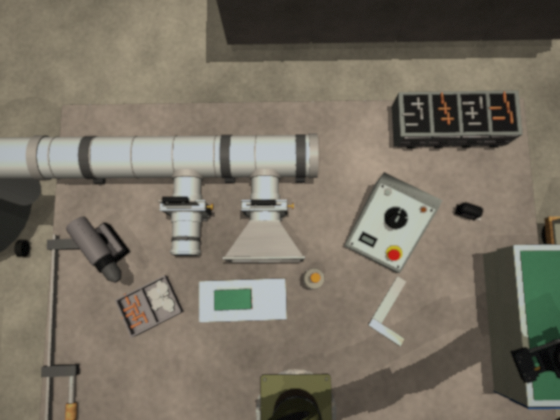

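The pictures show the hood branch at top (265,205), the port branch at (185,205), the knob at (395,217) and the red stop button at (394,253). The gripper is above the green-lined bin on the right. Rotation turns out to be a quaternion, so I'll fix the helper.

```bash
sed -i "s/^from plant/from scipy.spatial.transform import Rotation as Ro\nfrom plant/; s/np.array(s\['rotation'\])/Ro.from_quat(s['rotation']).as_matrix()/" h.py
python3 - <<'E'
from h import *
np.set_printoptions(precision=4,suppress=True)
S={c:r.snapshot(c) for c in('side','top')}
for n in 'hood_handle port_handle knob_grip hood_branch port_branch duct control_box stop_button glue_bottle tape_measure cordless_drill'.split():
    P={}
    for c in S:
        l=r.spot_point(n,c) 
        print(n,c,[([round(float(v)) for v in d['location']],round(d['confidence'],2)) for d in l[:3]])
        if l: P[c]=ray(S[c],*l[0]['location'])
    if len(P)==2: print('   tri',*tri(P['side'],P['top']))
st=r.get_state();print(st); print(Ro.from_quat(st['eef_rot']).as_matrix())
big=cv2.resize(S['top']['img'][130:290,130:450],(800,400),interpolation=cv2.INTER_CUBIC)[:,:,::-1]
sd=cv2.resize(S['side']['img'][150:260,140:400],(800,338),interpolation=cv2.INTER_CUBIC)[:,:,::-1]
cv2.imwrite('pics/c1.png',np.vstack([big,sd])[:600] if 0 else cv2.resize(np.vstack([big,sd]),(650,600)))
E
```

```text
hood_handle side [([200, 281], 0.66), ([199, 259], 0.25)]
hood_handle top [([203, 261], 0.77)]
   tri [0.5829 0.0825 0.1838] 0.012797944907724382
port_handle side [([197, 353], 0.74)]
port_handle top [([200, 174], 0.71)]
   tri [0.5848 0.3143 0.2367] 0.002183927181298657
knob_grip side [([188, 190], 0.61)]
knob_grip top [([221, 396], 0.57)]
   tri [ 0.5334 -0.2832  0.1414] 0.013554794457146491
hood_branch side [([236, 283], 0.67), ([264, 251], 0.45)]
hood_branch top [([213, 265], 0.89)]
   tri [0.5838 0.0834 0.0076] 0.004794351317535258
port_branch side [([249, 346], 0.76)]
port_branch top [([211, 192], 0.73)]
   tri [ 0.5937  0.3145 -0.0058] 0.0010566766316652046
duct side [([265, 250], 0.7)]
duct top [([166, 291], 0.59), ([223, 393], 0.35)]
   tri [ 0.7359 -0.0002  0.0031] 0.008728410027762529
control_box side [([213, 194], 0.98)]
control_box top [([229, 384], 0.85)]
   tri [ 0.5272 -0.2789  0.0121] 0.0011791299195083968Traceback (most recent call last):
  File "<stdin>", line 7, in <module>
ValueError: it knows: control_box, cordless_drill, duct, glue_bottle, hood_branch, hood_handle, knob_grip, port_branch, port_handle, tape_measure
```

Run:
```python
from h import *
np.set_printoptions(precision=4,suppress=True)
S={c:r.snapshot(c) for c in('side','top')}
for n in 'glue_bottle tape_measure cordless_drill'.split():
    P={}
    for c in S:
        l=r.spot_point(n,c) 
        if l: P[c]=ray(S[c],*l[0]['location'])
    if len(P)==2: print(n,'   tri',*tri(P['side'],P['top']))
for n in 'hood_handle port_handle knob_grip'.split():
    for c in S: print(n,c,r.spot_in(n,c)[:2])
s=S['top']
# red button centroid
hsv=cv2.cvtColor(s['img'],cv2.COLOR_RGB2HSV)
m=cv2.inRange(hsv,(0,170,120),(6,255,255))|cv2.inRange(hsv,(172,170,120),(180,255,255))
k,_,st_,ce=cv2.connectedComponentsWithStats(m)
print('red',[(st_[i],ce[i]) for i in range(1,k) if st_[i][4]>30])
st=r.get_state();print({k:np.round(v,4) for k,v in st.items()}); print(Ro.from_quat(st['eef_rot']).as_matrix())
a=cv2.resize(s['img'][165:285,150:310],(640,480),interpolation=cv2.INTER_CUBIC)
b=cv2.resize(s['img'][165:285,340:440],(400,480),interpolation=cv2.INTER_CUBIC)
cv2.imwrite('pics/c1.png',cv2.resize(np.hstack([a[:,:400],b]),(800,480))[:,:,::-1])
cv2.imwrite('pics/c1.png',np.hstack([a[:,:480],b[:,:320]])[:,:,::-1])
sd=cv2.resize(S['side']['img'][150:260,140:400],(780,330),interpolation=cv2.INTER_CUBIC)[:,:,::-1]
cv2.imwrite('pics/c2.png',sd)
```

```text
glue_bottle    tri [ 0.3743 -0.0529  0.005 ] 0.0006771036266085652
tape_measure    tri [ 0.5764 -0.5462 -0.0165] 0.0010615506854977945
cordless_drill    tri [ 0.4933  0.5605 -0.0103] 0.012828412240207945
hood_handle side [{'rect': [273.0, 198.2, 297.8, 210.5], 'confidence': 0.81}, {'rect': [182.1, 184.1, 197.3, 198.4], 'confidence': 0.49}]
hood_handle top [{'rect': [247.9, 198.4, 282.2, 210.2], 'confidence': 0.74}]
port_handle side [{'rect': [336.7, 195.8, 366.0, 216.5], 'confidence': 0.79}, {'rect': [251.0, 160.4, 262.9, 203.2], 'confidence': 0.6}]
port_handle top [{'rect': [159.1, 196.3, 197.3, 207.8], 'confidence': 0.69}]
knob_grip side [{'rect': [182.9, 183.7, 194.9, 198.1], 'confidence': 0.62}]
knob_grip top [{'rect': [387.7, 209.9, 404.6, 229.6], 'confidence': 0.56}]
red [(array([389, 250,  10,  10,  80], dtype=int32), array([393.5  , 254.875]))]
{'clock': np.float64(1.65), 'q': array([ 1.2958,  0.6891, -0.1946,  1.5653,  0.1573,  0.9025, -0.2151]), 'qd': array([ 0.0007, -0.0017, -0.0012, -0.0004, -0.0005,  0.0005, -0.0001]), 'joint_torque': array([  0.0002, -52.7478,  -1.267 , -15.374 ,  -0.0519,  -0.0007,
         0.    ]), 'tool_pos': array([ 0.19  , -0.5955,  0.2388]), 'eef_rot': array([ 0.9881,  0.1538, -0.    ,  0.0001]), 'contact_force': array([-0.4484,  0.7532,  0.5353]), 'moment': array([-0.0226,  0.0173, -0.0167]), 'opening': np.float64(0.9989)}
[[ 0.9527  0.304   0.    ]
 [ 0.304  -0.9527 -0.0002]
 [-0.      0.0002 -1.    ]]
```

View pics/c1.png

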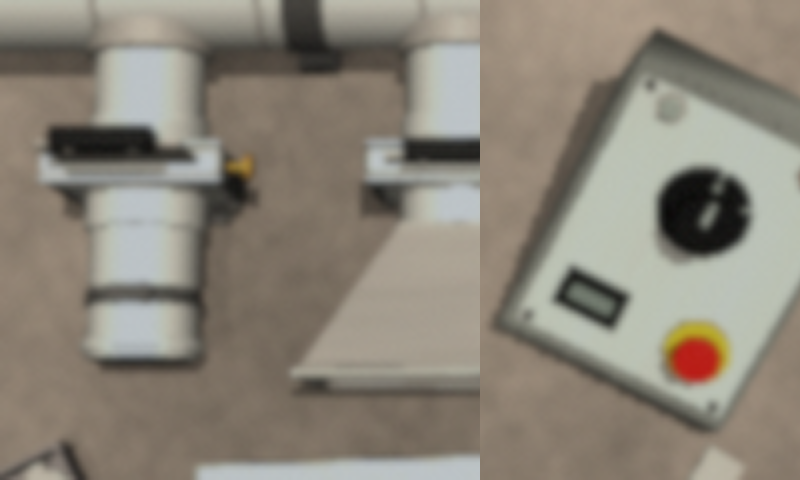

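View pics/c2.png

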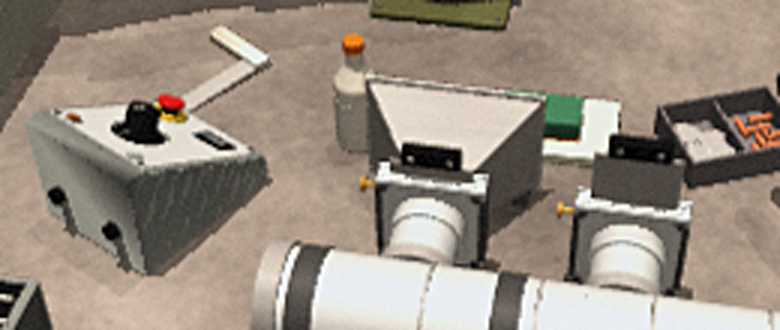

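Port gate left and raised about 50–60 mm, hood gate right and nearly shut. The knob is on the right, with the button in front of it. Next I'll get the yaws and the rows-to-target numbers.

```bash
cat >> h.py <<'E'
def to(p,jaw=None):
    "shift in tool units (40mm) and twist units to world point p / jaw yaw deg"
    st=r.get_state(); R=Ro.from_quat(st['eef_rot']).as_matrix()
    d=R.T@(np.array(p)-st['tool_pos'])/0.04
    cur=np.degrees(np.arctan2(R[1,1],R[0,1])); tw=None
    if jaw is not None: tw=-((jaw-cur+180)%360-180)/6
    print('tcp',np.round(st['tool_pos'],4),'jaw',round(cur,1),'F',np.round(st['contact_force'],1),'M',np.round(st['moment'],2),'op',round(st['opening'],3),'t',round(st['clock'],2))
    print('  shift',np.round(d,2),'|d|',round(np.linalg.norm(d),2),'twist',tw)
E
python3 - <<'E'
from h import *
np.set_printoptions(precision=4,suppress=True)
s=r.snapshot('top')
def P(r_,c,z): return atz(s,r_,c,z)
a,b=P(206,159.5,.145),P(206,205,.145); print('port frame',a,b,(a+b)/2,np.degrees(np.arctan2(-(a-b)[0],(a-b)[1])))
for n,row,c0,c1,zz in(('port',200.5,162,189,(.24,.265)),('hood',202,248,282,(.185,.205))):
    for z in zz: print(n,z,P(row,c0,z),P(row,c1,z))
k=P(217.5,396,.151); u=P(254.9,393.5,.09); print('knob',k,'button',u)
# box-frame diff knob top(-.003,0) -> button(-.080,-.045)
d=u-k; v=np.array([-.077,-.045]); print('box yaw',np.degrees(np.arctan2(d[1],d[0])-np.arctan2(v[1],v[0]))%360,np.linalg.norm(d[:2]),np.linalg.norm(v))
# corners front-left (485+.. crop) : front-left bottom edge, front-right
fl=P(165+322/4,340+15/4,.045); fr=P(165+430/4,340+240/4,.045); bl=P(165+35/4,340+178/4,.158)
print('front',fl,fr,'yaw',np.degrees(np.arctan2(-(fl-fr)[0],(fl-fr)[1])),np.linalg.norm(fl-fr),'bl',bl)
to([.585,.314,.40],-2.5)
E
```

```text
port frame [0.5847 0.378  0.145 ] [0.5831 0.2489 0.145 ] [0.5839 0.3134 0.145 ] -0.7278490081443273
port 0.24 [0.582  0.3466 0.24  ] [0.5811 0.2752 0.24  ]
port 0.265 [0.5772 0.3401 0.265 ] [0.5763 0.27   0.265 ]
hood 0.185 [0.5855 0.1238 0.185 ] [0.5843 0.0304 0.185 ]
hood 0.205 [0.5817 0.1222 0.205 ] [0.5805 0.0302 0.205 ]
knob [ 0.5426 -0.2869  0.151 ] button [ 0.4432 -0.2876  0.09  ]
box yaw 330.0944133807428 0.09939291547556396 0.08918520056601319
front [ 0.4763 -0.1506  0.045 ] [ 0.3946 -0.3136  0.045 ] yaw -26.601800584698278 0.1823584166403222 bl [ 0.6668 -0.2594  0.158 ]
tcp [ 0.19   -0.5954  0.2387] jaw -72.3 F [-0.2 -0.1 -0.1] M [-0.03  0.06 -0.03] op 1.001 t 1.7
  shift [ 16.32 -18.66  -4.03] |d| 25.11 twist -11.634949084371906
```

```bash
python3 -m jog '[{"translation":[0,0,-1],"twist":0,"claw":100},{"translation":[0,0,-1],"twist":0,"claw":100},{"translation":[0,0,-1],"twist":0,"claw":100},{"translation":[0,0,-1],"twist":0,"claw":100}]' 40
```

```text
clock: 2.03
tool_pos: [0.1898, -0.595, 0.4007]
eef_rot: [0.988, 0.154, 0.0, -0.0]
contact_force: [0.1, -0.8, 0.8]
opening: 1.001
```

```bash
python3 -m jog '[{"translation":[0.875,-0.425,0],"twist":0,"claw":0},{"translation":[0.875,-0.425,0],"twist":0,"claw":0},{"translation":[0.875,-0.425,0],"twist":0,"claw":0},{"translation":[0.875,-0.425,0],"twist":0,"claw":0},{"translation":[0.875,-0.425,0],"twist":0,"claw":0},{"translation":[0.875,-0.425,0],"twist":0,"claw":0},{"translation":[0.875,-0.425,0],"twist":0,"claw":0},{"translation":[0.875,-0.425,0],"twist":0,"claw":0},{"translation":[0.875,-0.425,0],"twist":0,"claw":0},{"translation":[0.875,-0.425,0],"twist":0,"claw":0},{"translation":[0.875,-0.425,0],"twist":0,"claw":0}]'
python3 -m jog '[{"translation":[0.41,-0.875,0],"twist":0,"claw":0},{"translation":[0.41,-0.875,0],"twist":0,"claw":0},{"translation":[0.41,-0.875,0],"twist":0,"claw":0},{"translation":[0.41,-0.875,0],"twist":0,"claw":0},{"translation":[0.41,-0.875,0],"twist":0,"claw":0},{"translation":[0.41,-0.875,0],"twist":0,"claw":0},{"translation":[0.41,-0.875,0],"twist":0,"claw":0},{"translation":[0.41,-0.875,0],"twist":0,"claw":0},{"translation":[0.41,-0.875,0],"twist":0,"claw":0},{"translation":[0.41,-0.875,0],"twist":0,"claw":0},{"translation":[0.41,-0.875,0],"twist":0,"claw":0},{"translation":[0.41,-0.875,0],"twist":0,"claw":0},{"translation":[0.41,-0.875,0],"twist":0,"claw":0},{"translation":[0.41,-0.875,0],"twist":0,"claw":0},{"translation":[0.41,-0.875,0],"twist":0,"claw":0},{"translation":[0.41,-0.875,0],"twist":0,"claw":0}]'
python3 -m jog '[{"translation":[0,0,0],"twist":-1,"claw":0},{"translation":[0,0,0],"twist":-1,"claw":0},{"translation":[0,0,0],"twist":-1,"claw":0},{"translation":[0,0,0],"twist":-1,"claw":0},{"translation":[0,0,0],"twist":-1,"claw":0},{"translation":[0,0,0],"twist":-1,"claw":0},{"translation":[0,0,0],"twist":-1,"claw":0},{"translation":[0,0,0],"twist":-1,"claw":0},{"translation":[0,0,0],"twist":-1,"claw":0},{"translation":[0,0,0],"twist":-1,"claw":0},{"translation":[0,0,0],"twist":-1,"claw":0},{"translation":[0,0,0],"twist":-0.9,"claw":0},{"translation":[0,0,0],"twist":0,"claw":0}]'
python3 - <<'E'
from h import *
to([.582,.313,.30],-1)
E
```

```text
clock: 2.95
tool_pos: [0.501, -0.2988, 0.3989]
eef_rot: [0.988, 0.154, 0.0, 0.0]
contact_force: [0.1, -0.5, -0.3]
opening: 0.191
clock: 4.28
tool_pos: [0.5796, 0.3147, 0.3987]
eef_rot: [0.988, 0.154, 0.0, 0.0]
contact_force: [1.6, -0.3, 0.4]
opening: 0.005
clock: 5.37
tool_pos: [0.5797, 0.3128, 0.3985]
eef_rot: [0.712, 0.702, -0.0, -0.0]
contact_force: [0.5, -1.1, 0.1]
opening: 0.004
tcp [0.5797 0.3128 0.3985] jaw -0.8 F [ 0.5 -1.1  0.1] M [-0.05 -0.14 -0.02] op 0.004 t 5.37
  shift [0.01 0.06 2.46] |d| 2.46 twist 0.03687840810810409
```

```bash
python3 -m jog '[{"translation":[0,0.05,1],"twist":0,"claw":0},{"translation":[0,0,1],"twist":0,"claw":0},{"translation":[0,0,0.5],"twist":0,"claw":0},{"translation":[0,0,0],"twist":0,"claw":0}]'
python3 - <<'E'
from h import *
S={c:r.snapshot(c) for c in('side','top')}
to([.582,.313,.183],-1)
a=S['top']['img'][170:240,130:300]; b=S['side']['img'][130:250,240:400]
print('tcp px',proj(S['top'],r.get_state()['tool_pos']),proj(S['side'],r.get_state()['tool_pos']))
cv2.imwrite('pics/d1.png',np.hstack([cv2.resize(a,(400,165*1),interpolation=3),np.zeros((165,1,3),np.uint8)])[:,:,::-1])
im=np.zeros((600,640,3),np.uint8);im[:264,:640]=cv2.resize(a,(640,264),interpolation=3);im[264:,:440]=cv2.resize(b,(440,336),interpolation=3)
cv2.imwrite('pics/d1.png',im[:,:,::-1])
E
```

```text
clock: 5.7
tool_pos: [0.5797, 0.3102, 0.2933]
eef_rot: [0.713, 0.701, -0.005, -0.0]
contact_force: [-0.7, -0.5, 0.1]
opening: 0.004
tcp [0.5819 0.313  0.299 ] jaw -1.0 F [ 0.9 -0.   1.4] M [-0.1  -0.1   0.05] op 0.0 t 5.8
  shift [0.  0.  2.9] |d| 2.9 twist -0.0011514552054971243
tcp px [196, 169] [182, 355]
```

View pics/d1.png

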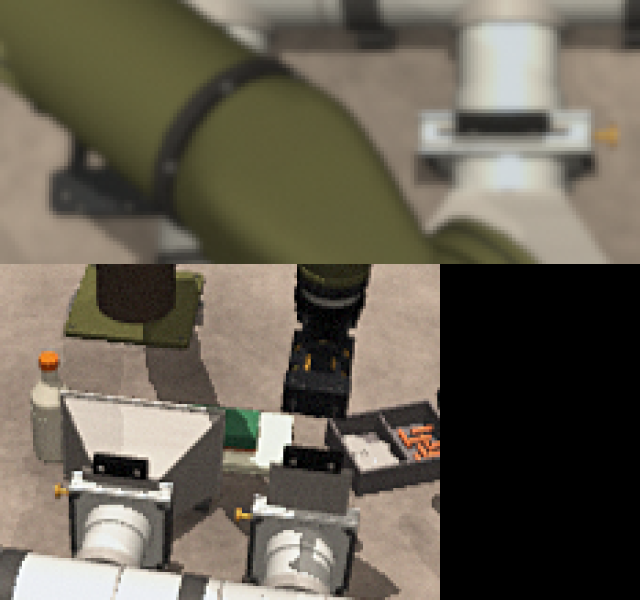

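The gripper hangs centred above the port bar: tip at about side px (182,355), bar at (199,352). Pushing down.

```bash
python3 -m jog '[{"translation":[0,0,0.4],"twist":0,"claw":0},{"translation":[0,0,0.4],"twist":0,"claw":0},{"translation":[0,0,0.3],"twist":0,"claw":0},{"translation":[0,0,0.3],"twist":0,"claw":0},{"translation":[0,0,0.3],"twist":0,"claw":0},{"translation":[0,0,0.3],"twist":0,"claw":0},{"translation":[0,0,0.3],"twist":0,"claw":0}]'
python3 -m jog '[{"translation":[0,0,0.2],"twist":0,"claw":0},{"translation":[0,0,0.2],"twist":0,"claw":0},{"translation":[0,0,0.1],"twist":0,"claw":0},{"translation":[0,0,0.1],"twist":0,"claw":0},{"translation":[0,0,0],"twist":0,"claw":0},{"translation":[0,0,0],"twist":0,"claw":0}]'
python3 - <<'E'
from h import *
S=r.snapshot('side')
to([.582,.313,.183],-1)
E
```

```text
clock: 6.38
tool_pos: [0.5826, 0.3137, 0.2069]
eef_rot: [0.713, 0.701, 0.002, 0.0]
contact_force: [0.9, 0.8, 3.2]
opening: 0.004
clock: 6.88
tool_pos: [0.582, 0.3133, 0.1854]
eef_rot: [0.713, 0.701, 0.001, 0.001]
contact_force: [-2.5, -2.1, 16.2]
opening: 0.004
tcp [0.582  0.3133 0.1854] jaw -0.9 F [-2.2 -2.5 15.9] M [-0.54  0.46 -0.02] op 0.005 t 6.93
  shift [-0.01 -0.    0.06] |d| 0.06 twist 0.012092910149661407
```

Hit the stop at tip z 0.1854 (expected 0.185) with 16 N, so the port gate is shut. Now to the hood gate.

```bash
python3 -m jog '[{"translation":[0,0,-0.6],"twist":0,"claw":0},{"translation":[0,0,-1],"twist":0,"claw":100},{"translation":[0,0,-0.8],"twist":0,"claw":100},{"translation":[-0.97,0,0],"twist":0,"claw":100},{"translation":[-0.97,0,0],"twist":0,"claw":100},{"translation":[-0.97,0,0],"twist":0,"claw":100},{"translation":[-0.97,0,0],"twist":0,"claw":100},{"translation":[-0.97,0,0],"twist":0,"claw":100},{"translation":[-0.97,0,0],"twist":0,"claw":100},{"translation":[0,0,0],"twist":0,"claw":100},{"translation":[0,0,0],"twist":0,"claw":100}]'
python3 - <<'E'
from h import *
S={c:r.snapshot(c) for c in('side','top')}
to([.582,.082,.155],-1)
for n in('hood_handle','port_handle'):
  for c in S: print(n,c,[(np.round(d['location']),round(d['confidence'],2)) for d in r.spot_point(n,c)[:2]])
for z in(.172,.185,.2): print(z,proj(S['side'],[.584,.082,z]),proj(S['side'],[.584,.313,z]))
a=S['top']['img'][170:240,130:300]; b=S['side']['img'][130:250,240:400]
im=np.zeros((600,640,3),np.uint8);im[:264,:640]=cv2.resize(a,(640,264),interpolation=3);im[264:,:440]=cv2.resize(b,(440,336),interpolation=3)
cv2.imwrite('pics/d2.png',im[:,:,::-1])
E
```

```text
clock: 7.85
tool_pos: [0.5775, 0.0761, 0.2779]
eef_rot: [0.715, 0.699, -0.002, 0.0]
contact_force: [0.0, 0.1, -0.1]
opening: 0.737
tcp [0.5775 0.0811 0.2785] jaw -0.9 F [0.5 0.9 0.2] M [-0.04 -0.08 -0.03] op 0.828 t 7.95
  shift [0.02 0.12 3.09] |d| 3.09 twist 0.02333612365663858
hood_handle side [(array([202., 283.]), 0.5)]
hood_handle top []
port_handle side [(array([209., 347.]), 0.76)]
port_handle top [(array([202., 177.]), 0.48), (array([227., 384.]), 0.43)]
0.172 [203, 283] [211, 351]
0.185 [200, 283] [209, 351]
0.2 [197, 283] [205, 352]
```

View pics/d2.png

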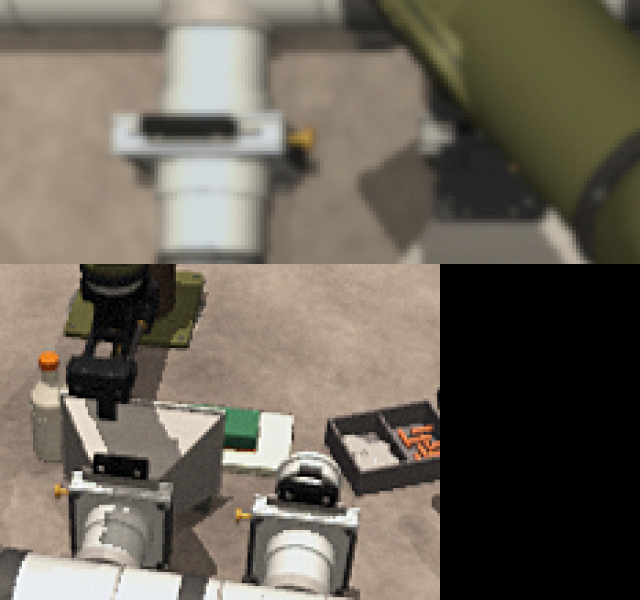

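The port gate is visibly shut, with its bar on the frame. The hood bar is at side px (203,283), so about y 0.082, z 0.172. Descend, grip and pull.

```bash
python3 -m jog '[{"translation":[0,0.13,0.6],"twist":0,"claw":100},{"translation":[0,0,0.7],"twist":0,"claw":100},{"translation":[0,0,0.6],"twist":0,"claw":100},{"translation":[0,0,0.6],"twist":0,"claw":100},{"translation":[0,0,0.5],"twist":0,"claw":100},{"translation":[0,0,0],"twist":0,"claw":100},{"translation":[0,0,0],"twist":0,"claw":100}]' 40
python3 -m jog '[{"translation":[0,0,0],"twist":0,"claw":0},{"translation":[0,0,0],"twist":0,"claw":0},{"translation":[0,0,0],"twist":0,"claw":0},{"translation":[0,0,0],"twist":0,"claw":0},{"translation":[0,0,0],"twist":0,"claw":0},{"translation":[0,0,0],"twist":0,"claw":0},{"translation":[0,0,0],"twist":0,"claw":0},{"translation":[0,0,0],"twist":0,"claw":0},{"translation":[0,0,0],"twist":0,"claw":0},{"translation":[0,0,0],"twist":0,"claw":0}]' 40
python3 -c "
from h import *
to([.582,.082,.235],-1)"
```

```text
clock: 8.73
tool_pos: [0.5827, 0.081, 0.1582]
eef_rot: [0.712, 0.702, -0.001, -0.001]
contact_force: [-0.6, -0.1, 0.7]
opening: 0.999
clock: 9.57
tool_pos: [0.5832, 0.0801, 0.1587]
eef_rot: [0.713, 0.701, -0.0, 0.0]
contact_force: [0.5, -0.2, -0.3]
opening: 0.268
tcp [0.5832 0.0801 0.1587] jaw -0.9 F [ 0.5 -0.2 -0.3] M [-0.03 -0.01 -0.03] op 0.268 t 9.57
  shift [ 0.05 -0.03 -1.91] |d| 1.91 twist 0.015255928149751222
```

```bash
python3 -m jog '[{"translation":[0,0,0],"twist":0,"claw":0},{"translation":[0,0,0],"twist":0,"claw":0},{"translation":[0,0,0],"twist":0,"claw":0},{"translation":[0,0,0],"twist":0,"claw":0}]' 40
python3 -m jog '[{"translation":[0,0,-0.2],"twist":0,"claw":0},{"translation":[0,0,-0.2],"twist":0,"claw":0},{"translation":[0,0,-0.2],"twist":0,"claw":0},{"translation":[0,0,-0.2],"twist":0,"claw":0},{"translation":[0,0,-0.2],"twist":0,"claw":0},{"translation":[0,0,-0.2],"twist":0,"claw":0},{"translation":[0,0,-0.2],"twist":0,"claw":0}]'
```

```text
clock: 9.9
tool_pos: [0.5833, 0.0801, 0.1587]
eef_rot: [0.713, 0.702, 0.0, 0.0]
contact_force: [0.2, -1.3, 0.1]
opening: 0.176
clock: 10.48
tool_pos: [0.5832, 0.0801, 0.2156]
eef_rot: [0.713, 0.702, 0.0, 0.0]
contact_force: [2.6, 0.4, -5.0]
opening: 0.175
```

```bash
python3 -m jog '[{"translation":[0,0,-0.15],"twist":0,"claw":0},{"translation":[0,0,-0.15],"twist":0,"claw":0},{"translation":[0,0,-0.1],"twist":0,"claw":0},{"translation":[0,0,-0.1],"twist":0,"claw":0},{"translation":[0,0,-0.05],"twist":0,"claw":0},{"translation":[0,0,0],"twist":0,"claw":0}]'
python3 -m jog '[{"translation":[0,0,-0.1],"twist":0,"claw":0},{"translation":[0,0,0],"twist":0,"claw":0}]'
```

```text
clock: 10.98
tool_pos: [0.5832, 0.0801, 0.2348]
eef_rot: [0.713, 0.702, -0.0, -0.001]
contact_force: [6.8, 1.8, -17.9]
opening: 0.175
clock: 11.15
tool_pos: [0.583, 0.0799, 0.2354]
eef_rot: [0.712, 0.702, -0.001, -0.002]
contact_force: [13.5, 5.0, -39.6]
opening: 0.175
```

The upper stop is reached, with force rising to 40 N and no further travel. Relax, release, rise, look.

```bash
python3 -m jog '[{"translation":[0,0,0.12],"twist":0,"claw":0},{"translation":[0,0,0],"twist":0,"claw":60},{"translation":[0,0,0],"twist":0,"claw":60},{"translation":[0,0,0],"twist":0,"claw":60},{"translation":[0,0,0],"twist":0,"claw":60},{"translation":[0,0,0],"twist":0,"claw":60},{"translation":[0,0,0],"twist":0,"claw":60},{"translation":[0,0,-0.5],"twist":0,"claw":60},{"translation":[0,0,-1],"twist":0,"claw":60},{"translation":[0,0,-1],"twist":0,"claw":60},{"translation":[0,0,-1],"twist":0,"claw":60},{"translation":[0,0,0],"twist":0,"claw":60}]'
python3 - <<'E'
from h import *
S={c:r.snapshot(c) for c in('side','top')}
to([.54,-.286,.30],62.5); print(r.get_state()['q'])
for z in(.172,.24,.252,.265): print(z,proj(S['side'],[.583,.082,z]),proj(S['side'],[.583,.313,z]))
for n in('hood_handle','port_handle','knob_grip'):
  for c in S: print(n,c,[(np.round(d['location'],1),round(d['confidence'],2)) for d in r.spot_point(n,c)[:2]],[(np.round(d['rect'],1),round(d['confidence'],2)) for d in r.spot_in(n,c)[:1]])
b=S['side']['img'][130:250,160:380]; c=S['top']['img'][180:270,340:450]
im=np.zeros((600,660,3),np.uint8);im[:360,:660]=cv2.resize(b,(660,360),interpolation=3);im[360:,:293]=cv2.resize(c,(293,240),interpolation=3)
cv2.imwrite('pics/d3.png',im[:,:,::-1])
E
```

```text
clock: 12.15
tool_pos: [0.5864, 0.0825, 0.3844]
eef_rot: [0.713, 0.701, 0.007, 0.003]
contact_force: [0.9, 1.6, 0.5]
opening: 0.597
tcp [0.5838 0.0805 0.3777] jaw -0.9 F [-0.5 -0.7 -0.3] M [-0.08 -0.07  0.02] op 0.601 t 12.25
  shift [-9.18 -0.96  1.93] |d| 9.43 twist -10.569924941977169
[ 0.16941374  0.56530045 -0.6867275   1.45992306  0.36806609  1.24333941
 -0.57423598]
0.172 [203, 283] [211, 351]
0.24 [188, 283] [196, 353]
0.252 [185, 283] [193, 353]
0.265 [182, 283] [190, 354]
hood_handle side [(array([183.9, 284.1]), 0.95)] [(array([267.8, 179.8, 300.4, 208.5]), 0.96)]
hood_handle top [] []
port_handle side [(array([211.7, 351.2]), 0.76)] [(array([335.9, 206.5, 366.2, 221. ]), 0.63)]
port_handle top [(array([202.1, 176.8]), 0.47), (array([221.7, 397.2]), 0.38)] [(array([166.2, 199. , 196.2, 208.7]), 0.75)]
knob_grip side [(array([189.5, 187.1]), 0.44)] [(array([181.3, 183.4, 193.9, 196.7]), 0.62)]
knob_grip top [(array([222.3, 398.5]), 0.73)] []
```

View pics/d3.png

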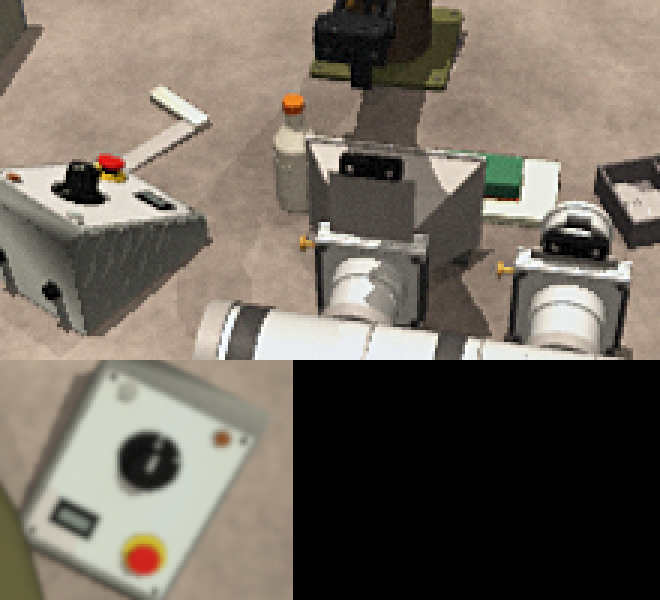

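Both gates check out: hood bar at side row 184, where 0.252 m predicts 185, and port bar at 211, predicted 211. Now I'll fit the box pose from visible features.

Run:
```python
from h import *
from scipy.optimize import least_squares
S={c:r.snapshot(c) for c in('side','top')}
hd=lambda x,y,z:np.array([x,y,z])
F=[('top',245.5,343.8,hd(-.11,.09,.045)),('top',272.5,400,hd(-.11,-.09,.045)),('top',173.75,384.5,hd(.11,.09,.158)),
('top',254.9,393.5,hd(-.079,-.045,.088)),('top',217.5,396.3,hd(.006,0,.135)),('side',185,187.3,hd(-.003,0,.151)),('side',189,187.3,hd(.003,0,.1405)),
('side',183.5,197,hd(-.079,-.045,.088)),
('side',210,161.5+25.5,hd(.11,.09,.158)),('side',209.5,229.5,hd(-.11,.09,.045))]
def W(p,b): c,s=np.cos(p[2]),np.sin(p[2]); return np.array([p[0]+c*b[0]-s*b[1],p[1]+s*b[0]+c*b[1],b[2]])
def pf(s,q):
    v=Ro.from_quat(s['rotation']).as_matrix().T@(q-np.array(s['origin'])); return s['cy']+s['fy']*v[1]/v[2],s['cx']-s['fx']*v[0]/v[2]
def res(p): return np.ravel([np.array(pf(S[c],W(p,b)))-[a,d] for c,a,d,b in F])
o=least_squares(res,[.53,-.28,-.47],loss='soft_l1'); print(o.x,np.degrees(o.x[2])); print(np.round(res(o.x).reshape(-1,2),1))
k=W(o.x,hd(.001,0,.145)); print('knob',k,'button',W(o.x,hd(-.08,-.045,.09)))
yaw=np.degrees(o.x[2])
to([*k[:2],.30],90+yaw+30)
```

```text
[ 0.5327884  -0.28451713 -0.4847399 ] -27.773550700249917
[[-0.4  1. ]
 [ 0.4 -0.2]
 [-1.8 -1.2]
 [ 0.5 -0.1]
 [ 2.4 -1.3]
 [ 0.6  0.6]
 [-0.4 -0.2]
 [ 0.  -0.3]
 [ 1.1 -5.8]
 [-7.7 -1.3]]
knob [ 0.53367319 -0.28498311  0.145     ] button [ 0.44103568 -0.2870547   0.09      ]
tcp [0.5832 0.0801 0.3759] jaw -0.9 F [-0.3  0.1 -1.1] M [-0.03 -0.09 -0.01] op 0.602 t 12.95
  shift [-9.15 -1.09  1.9 ] |d| 9.4 twist -15.522374240069817
```

```bash
python3 -m jog '[{"translation":[-0.83,-0.1,0],"twist":0,"claw":100},{"translation":[-0.83,-0.1,0],"twist":0,"claw":100},{"translation":[-0.83,-0.1,0],"twist":0,"claw":100},{"translation":[-0.83,-0.1,0],"twist":0,"claw":100},{"translation":[-0.83,-0.1,0],"twist":0,"claw":100},{"translation":[-0.83,-0.1,0],"twist":0,"claw":100},{"translation":[-0.83,-0.1,0],"twist":0,"claw":100},{"translation":[-0.83,-0.1,0],"twist":0,"claw":100},{"translation":[-0.83,-0.1,0.4],"twist":0,"claw":100},{"translation":[-0.83,-0.1,0.5],"twist":0,"claw":100},{"translation":[-0.83,-0.1,0.5],"twist":0,"claw":100},{"translation":[0,0,0.5],"twist":0,"claw":100}]' 30
python3 -m jog '[{"translation":[0,0,0],"twist":-1,"claw":100},{"translation":[0,0,0],"twist":-1,"claw":100},{"translation":[0,0,0],"twist":-1,"claw":100},{"translation":[0,0,0],"twist":-1,"claw":100},{"translation":[0,0,0],"twist":-1,"claw":100},{"translation":[0,0,0],"twist":-1,"claw":100},{"translation":[0,0,0],"twist":-1,"claw":100},{"translation":[0,0,0],"twist":-1,"claw":100},{"translation":[0,0,0],"twist":-1,"claw":100},{"translation":[0,0,0],"twist":-1,"claw":100},{"translation":[0,0,0],"twist":-1,"claw":100},{"translation":[0,0,0],"twist":-1,"claw":100},{"translation":[0,0,0],"twist":-1,"claw":100},{"translation":[0,0,0],"twist":-1,"claw":100},{"translation":[0,0,0],"twist":-1,"claw":100},{"translation":[0,0,0],"twist":-1,"claw":100},{"translation":[0,0,0],"twist":-0.3,"claw":100},{"translation":[0,0,0],"twist":0,"claw":100}]'
python3 -c "
from h import *
to([.534,-.285,.136],97);print(r.get_state()['q'])"
```

```text
clock: 13.95
tool_pos: [0.5309, -0.2941, 0.2982]
eef_rot: [0.717, 0.697, -0.003, 0.002]
contact_force: [-0.3, -1.8, -0.1]
opening: 1.001
clock: 15.45
tool_pos: [0.5334, -0.2846, 0.2997]
eef_rot: [-0.06, 0.998, 0.0, 0.0]
contact_force: [0.1, -0.5, -0.1]
opening: 1.002
tcp [ 0.5334 -0.2846  0.2997] jaw 96.9 F [ 0.1 -0.5 -0.1] M [ 0.06 -0.12 -0.03] op 1.002 t 15.45
  shift [-0.01 -0.01  4.09] |d| 4.09 twist -0.015208750328838505
[ 0.9636633   0.78979621 -1.09890775  1.52753399  0.72240971  1.27427286
  1.45948302]
```

```bash
python3 -m jog '[{"translation":[0,0,0.8],"twist":0,"claw":100},{"translation":[0,0,0.9],"twist":0,"claw":100},{"translation":[0,0,0.8],"twist":0,"claw":100},{"translation":[0,0,0],"twist":0,"claw":100},{"translation":[0,0,0],"twist":0,"claw":100}]' 30
python3 - <<'E'
from h import *
S={c:r.snapshot(c) for c in('side','top')}
to([.534,-.285,.136],97); t=r.get_state()['tool_pos']
for c in S: print(c,'tcp',proj(S[c],t),'knob',proj(S[c],[.534,-.285,.145]))
b=S['side']['img'][140:230,150:250]; c=S['top']['img'][180:270,340:440]
cv2.imwrite('pics/e1.png',np.hstack([cv2.resize(x,(400,360),interpolation=3) for x in(b,c)])[:,:,::-1])
E
```

```text
clock: 15.87
tool_pos: [0.5328, -0.2844, 0.1992]
eef_rot: [-0.06, 0.998, 0.001, -0.001]
contact_force: [-0.4, 0.0, 1.3]
opening: 1.0
tcp [ 0.5349 -0.2842  0.2021] jaw 96.9 F [ 0.5 -0.9  0.8] M [ 0.1  -0.22 -0.  ] op 0.999 t 15.97
  shift [ 0.03 -0.02  1.65] |d| 1.65 twist -0.02323322236705394
side tcp [175, 185] knob [187, 187]
top tcp [217, 399] knob [221, 395]
```

View pics/e1.png

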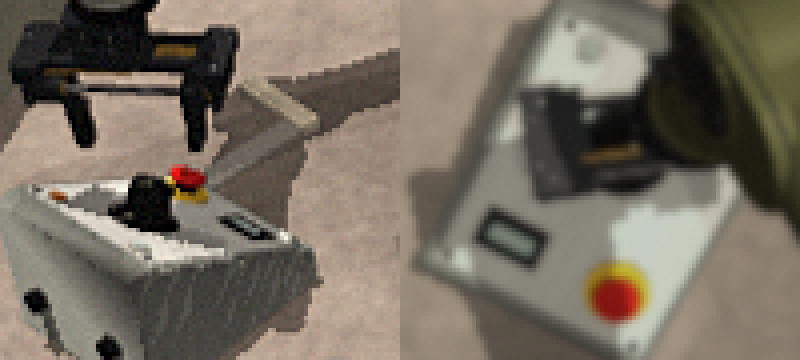

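The fingers straddle the knob (midpoint side col 185, knob 187) and the button is clear. Preclose, descend, grip.

```bash
python3 -m jog '[{"translation":[0.03,-0.02,0],"twist":0,"claw":66},{"translation":[0,0,0],"twist":0,"claw":66},{"translation":[0,0,0],"twist":0,"claw":66},{"translation":[0,0,0],"twist":0,"claw":66},{"translation":[0,0,0],"twist":0,"claw":66},{"translation":[0,0,0.4],"twist":0,"claw":66},{"translation":[0,0,0.4],"twist":0,"claw":66},{"translation":[0,0,0.4],"twist":0,"claw":66},{"translation":[0,0,0.25],"twist":0,"claw":66},{"translation":[0,0,0.15],"twist":0,"claw":66},{"translation":[0,0,0],"twist":0,"claw":66}]' 30
python3 -c "
from h import *
to([.534,-.285,.136],97)"
```

```text
clock: 16.88
tool_pos: [0.5314, -0.2851, 0.134]
eef_rot: [-0.06, 0.998, 0.001, -0.001]
contact_force: [0.6, 1.5, 0.0]
opening: 0.661
tcp [ 0.5314 -0.2851  0.134 ] jaw 96.9 F [0.6 1.5 0. ] M [ 0.05 -0.1  -0.03] op 0.661 t 16.88
  shift [-0.06 -0.01 -0.05] |d| 0.08 twist -0.014573009002845083
```

```bash
python3 -m jog '[{"translation":[-0.05,0,0],"twist":0,"claw":0},{"translation":[0,0,0],"twist":0,"claw":0},{"translation":[0,0,0],"twist":0,"claw":0},{"translation":[0,0,0],"twist":0,"claw":0},{"translation":[0,0,0],"twist":0,"claw":0},{"translation":[0,0,0],"twist":0,"claw":0}]' 30
python3 -c "
from h import *
to([.534,-.285,.136],97)"
```

```text
clock: 17.38
tool_pos: [0.5353, -0.2853, 0.1366]
eef_rot: [-0.06, 0.998, -0.0, 0.001]
contact_force: [3.3, -1.2, 0.1]
opening: 0.473
tcp [ 0.5353 -0.2853  0.1366] jaw 96.9 F [ 3.3 -1.2  0.1] M [-0.05 -0.62 -0.12] op 0.473 t 17.38
  shift [0.03 0.01 0.01] |d| 0.04 twist -0.021159619455436502
```

Gripped at 41.6 mm. Turning clockwise (+twist).

```bash
python3 -m jog '[{"translation":[0,0,0],"twist":0.6,"claw":0},{"translation":[0,0,0],"twist":0.7,"claw":0},{"translation":[0,0,0],"twist":0.7,"claw":0},{"translation":[0,0,0],"twist":0.7,"claw":0},{"translation":[0,0,0],"twist":0.7,"claw":0},{"translation":[0,0,0],"twist":0.7,"claw":0},{"translation":[0,0,0],"twist":0.7,"claw":0}]' 40
python3 -c "
from h import *
to([.534,-.285,.136],97)"
```

```text
clock: 17.97
tool_pos: [0.5349, -0.2852, 0.137]
eef_rot: [0.191, 0.982, -0.0, 0.001]
contact_force: [-0.4, 0.1, 5.5]
opening: 0.443
tcp [ 0.5349 -0.2852  0.137 ] jaw 68.0 F [-0.4  0.1  5.5] M [ 0.45 -0.31  0.45] op 0.443 t 17.97
  shift [ 0.02 -0.    0.02] |d| 0.03 twist -4.83987378298572
```

```bash
python3 -m jog '[{"translation":[0,0,0],"twist":0.7,"claw":0},{"translation":[0,0,0],"twist":0.7,"claw":0},{"translation":[0,0,0],"twist":0.7,"claw":0},{"translation":[0,0,0],"twist":0.7,"claw":0},{"translation":[0,0,0],"twist":0.7,"claw":0}]' 40
python3 -c "
from h import *
to([.534,-.285,.136],97)"
```

```text
clock: 18.38
tool_pos: [0.535, -0.2855, 0.1369]
eef_rot: [0.366, 0.93, -0.0, 0.001]
contact_force: [-0.7, -1.5, 3.4]
opening: 0.45
tcp [ 0.535  -0.2855  0.1369] jaw 47.0 F [-0.7 -1.5  3.4] M [ 0.47 -0.86  0.88] op 0.45 t 18.38
  shift [ 0.03 -0.01  0.02] |d| 0.04 twist -8.329359292503307
```

```bash
python3 -m jog '[{"translation":[0,0,0],"twist":0.7,"claw":0},{"translation":[0,0,0],"twist":0.7,"claw":0},{"translation":[0,0,0],"twist":0.7,"claw":0}]' 50
python3 -c "
from h import *
to([.534,-.285,.136],97)"
```

```text
clock: 18.63
tool_pos: [0.5343, -0.2849, 0.1377]
eef_rot: [0.466, 0.885, -0.0, 0.001]
contact_force: [-4.9, -2.2, 10.3]
opening: 0.454
tcp [ 0.5343 -0.2849  0.1377] jaw 34.5 F [-4.9 -2.2 10.3] M [ 0.48 -0.27  0.92] op 0.454 t 18.63
  shift [ 0.   -0.01  0.04] |d| 0.04 twist -10.418457869193043
```

```bash
python3 -m jog '[{"translation":[0,0,0],"twist":0.6,"claw":0},{"translation":[0,0,0],"twist":0.6,"claw":0}]' 50
python3 - <<'E'
from h import *
S={c:r.snapshot(c) for c in('side','top')}
to([.534,-.285,.136],97)
b=S['side']['img'][150:220,155:235]; c=S['top']['img'][180:270,340:440]
cv2.imwrite('pics/e2.png',np.hstack([cv2.resize(b,(411,360),interpolation=3),cv2.resize(c,(380,360),interpolation=3)])[:,:,::-1])
E
```

```text
clock: 18.8
tool_pos: [0.5344, -0.2846, 0.138]
eef_rot: [0.52, 0.854, -0.0, 0.001]
contact_force: [-5.9, -0.2, 14.3]
opening: 0.453
tcp [ 0.5343 -0.2845  0.1381] jaw 27.4 F [-6.7  0.5 12.8] M [ 0.62 -0.02  0.96] op 0.455 t 18.9
  shift [-0.01 -0.01  0.05] |d| 0.05 twist -11.598960110955767
```

View pics/e2.png

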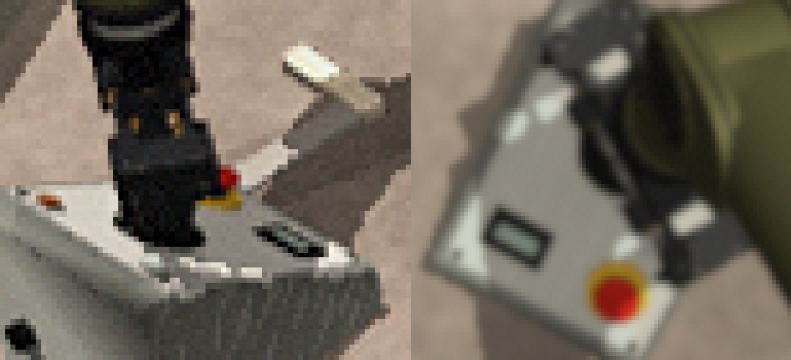

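Tool has turned 69.5° and the moment is near plateau. I'll overtwist a little to be sure of the stop, then hold.

```bash
python3 -m jog '[{"translation":[0,0,0],"twist":0.5,"claw":0},{"translation":[0,0,0],"twist":0.5,"claw":0},{"translation":[0,0,0],"twist":0.5,"claw":0}]' 50
python3 -c "
from h import *
to([.534,-.285,.136],97)"
```

```text
clock: 19.15
tool_pos: [0.5342, -0.2842, 0.1384]
eef_rot: [0.585, 0.811, -0.0, 0.001]
contact_force: [-7.9, 0.6, 17.0]
opening: 0.462
tcp [ 0.5342 -0.2842  0.1384] jaw 18.3 F [-7.9  0.6 17. ] M [0.65 0.26 0.8 ] op 0.462 t 19.15
  shift [-0.02 -0.01  0.06] |d| 0.06 twist -13.11246074362856
```

```bash
python3 -m jog '[{"translation":[0,0,0],"twist":0.5,"claw":0},{"translation":[0,0,0],"twist":0.5,"claw":0},{"translation":[0,0,0],"twist":0.5,"claw":0}]' 50
python3 -c "
from h import *
to([.534,-.285,.136],97);print(r.get_state()['q'][6])"
```

```text
clock: 19.4
tool_pos: [0.5345, -0.2842, 0.1386]
eef_rot: [0.647, 0.763, -0.0, 0.001]
contact_force: [-6.8, 1.1, 16.3]
opening: 0.463
tcp [ 0.5345 -0.2842  0.1386] jaw 9.4 F [-6.8  1.1 16.3] M [0.54 0.15 1.5 ] op 0.463 t 19.4
  shift [-0.02 -0.02  0.07] |d| 0.07 twist -14.59467711320938
-0.011423428353269278
```

```bash
python3 -m jog '[{"translation":[0,0,0],"twist":0.5,"claw":0},{"translation":[0,0,0],"twist":0.5,"claw":0}]' 50
python3 -c "
from h import *
to([.534,-.285,.136],97)"
```

```text
clock: 19.57
tool_pos: [0.5344, -0.2846, 0.1387]
eef_rot: [0.685, 0.728, -0.0, 0.001]
contact_force: [-6.1, -1.9, 19.6]
opening: 0.47
tcp [ 0.5344 -0.2846  0.1387] jaw 3.5 F [-6.1 -1.9 19.6] M [-0.28  0.62  0.43] op 0.47 t 19.57
  shift [-0.01 -0.01  0.07] |d| 0.07 twist -15.591502518483603
```

```bash
python3 -m jog '[{"translation":[0,0,0],"twist":0.5,"claw":0},{"translation":[0,0,0],"twist":0.5,"claw":0},{"translation":[0,0,0],"twist":0,"claw":0}]' 50
python3 - <<'E'
from h import *
S={c:r.snapshot(c) for c in('side','top')}
to([.534,-.285,.136],97)
cv2.imwrite('pics/e3s.png',S['side']['img'][:,:,::-1]);cv2.imwrite('pics/e3t.png',S['top']['img'][:,:,::-1])
E
```

```text
clock: 19.82
tool_pos: [0.5346, -0.2855, 0.1389]
eef_rot: [0.723, 0.691, -0.001, 0.002]
contact_force: [-5.7, -1.0, 17.4]
opening: 0.468
tcp [ 0.5346 -0.2855  0.1388] jaw -2.5 F [-5.9 -0.7 17.6] M [-0.15  0.51  0.85] op 0.47 t 19.92
  shift [ 0.01 -0.02  0.07] |d| 0.07 twist -16.589073682967655
```

Stick-slip between 0.4 and 1.5 N m, well above the 0.2 N m spring torque, so the knob is at its stop. Holding.

```bash
python3 -m jog '[{"translation":[0,0,0],"twist":0.3,"claw":0},{"translation":[0,0,0],"twist":0,"claw":0},{"translation":[0,0,0],"twist":0,"claw":0},{"translation":[0,0,0],"twist":0,"claw":0},{"translation":[0,0,0],"twist":0,"claw":0},{"translation":[0,0,0],"twist":0,"claw":0},{"translation":[0,0,0],"twist":0,"claw":0},{"translation":[0,0,0],"twist":0,"claw":0},{"translation":[0,0,0],"twist":0,"claw":0},{"translation":[0,0,0],"twist":0,"claw":0},{"translation":[0,0,0],"twist":0,"claw":0},{"translation":[0,0,0],"twist":0,"claw":0},{"translation":[0,0,0],"twist":0,"claw":0},{"translation":[0,0,0],"twist":0,"claw":0},{"translation":[0,0,0],"twist":0,"claw":0},{"translation":[0,0,0],"twist":0,"claw":0},{"translation":[0,0,0],"twist":0,"claw":0},{"translation":[0,0,0],"twist":0,"claw":0}]' 50
python3 -c "
from h import *
to([.534,-.285,.136],97)"
```

```text
clock: 21.42
tool_pos: [0.5347, -0.2854, 0.1389]
eef_rot: [0.732, 0.681, -0.001, 0.002]
contact_force: [-5.6, -0.9, 18.0]
opening: 0.47
tcp [ 0.5347 -0.2854  0.1389] jaw -4.2 F [-5.6 -0.9 18. ] M [-0.12  0.49  1.45] op 0.47 t 21.42
  shift [ 0.01 -0.02  0.07] |d| 0.07 twist -16.86520747619583
```

```bash
python3 -m jog '[{"translation":[0,0,0],"twist":0,"claw":57},{"translation":[0,0,-0.03],"twist":0,"claw":57},{"translation":[0,0,-0.05],"twist":0,"claw":60},{"translation":[0,0,-0.1],"twist":0,"claw":65},{"translation":[0,0,-0.2],"twist":0,"claw":75},{"translation":[0,0,-0.3],"twist":0,"claw":90},{"translation":[0,0,-0.5],"twist":0,"claw":100},{"translation":[0,0,-1],"twist":0,"claw":100},{"translation":[0,0,-1],"twist":0,"claw":100},{"translation":[0,0,-1],"twist":0,"claw":100},{"translation":[-0.9,0,0],"twist":0,"claw":100},{"translation":[-0.9,0,0],"twist":0,"claw":100},{"translation":[-0.9,0,0],"twist":0,"claw":100},{"translation":[-0.9,0,0],"twist":0,"claw":100},{"translation":[0,0,0],"twist":0,"claw":100}]' 50
python3 - <<'E'
from h import *
S={c:r.snapshot(c) for c in('side','top')}
to([.534,-.285,.136],97)
for n in('hood_handle','port_handle','glue_bottle','tape_measure','cordless_drill'):
  print(n,[np.round(d['location'],1) for d in r.spot_point(n,'side')[:1]],[np.round(d['location'],1) for d in r.spot_point(n,'top')[:1]])
c=S['top']['img'][185:275,345:445]
b=S['side']['img'][150:240,140:380]
im=np.zeros((600,720,3),np.uint8);im[:270]=cv2.resize(b,(720,270),interpolation=3);im[270:,:366]=cv2.resize(c,(366,330),interpolation=3)
cv2.imwrite('pics/f1.png',im[:,:,::-1])
E
```

```text
clock: 22.67
tool_pos: [0.5194, -0.4384, 0.3031]
eef_rot: [0.738, 0.674, -0.003, 0.002]
contact_force: [-1.9, -1.1, -0.7]
opening: 1.002
tcp [ 0.5222 -0.4302  0.3035] jaw -4.7 F [-0.   1.3  0.9] M [-0.04 -0.13 -0.06] op 1.002 t 22.77
  shift [ 3.64 -0.01  4.19] |d| 5.55 twist -16.952165065110943
hood_handle [array([183.8, 283.3])] []
port_handle [array([211.9, 348.4])] [array([203.3, 180.8])]
glue_bottle [array([199.8, 255.1])] [array([278. , 310.8])]
tape_measure [array([216.8, 130.9])] [array([213.1, 467.5])]
cordless_drill [array([237.2, 418.9])] [array([244. , 110.1])]
```

View pics/f1.png

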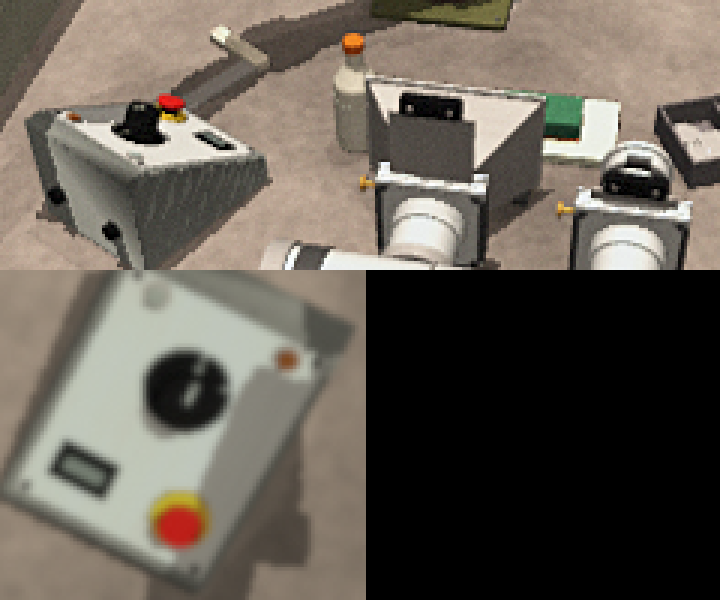

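Final view: the knob pointer is back at its rest direction (same as at the start), the hood gate is up, the port gate is down, and the bystanders and button are undisturbed. During the hold, the torque about the knob axis was about 1.4 N m against a 0.2 N m spring, which confirms the stop. Handing in.

```bash
python3 -c "
from plant import r
print(r.finish_job())"
```

```text
the job is handed in; nothing more can be done
None
```

The job is done as asked and in the asked order, and I handed it in at about 22.8 s of the 61 s allowed.

- **Hose-port gate:** I pushed it down to its hard stop. The fingertip stopped at 0.185 m with 16 N on it, and the handle later showed at the row expected for shut.
- **Hood gate:** I pulled it up to its hard stop, where the force rose to 40 N with no further travel. The camera agrees with a handle height of about 252 mm.
- **Start knob:** I turned it clockwise to its stop and held it there for about 1.6 s. I then let go and backed away; its pointer is back where it started.
- **Button and bystanders:** The last picture shows the red button untouched and the glue bottle standing. The networks found the tape measure and the drill, but I only compared the tape's position roughly and the drill's not at all.

**Not seen directly:** the gripper hid the knob during the turn, so I have no picture of it at the stop. The tool also turned about 100° for the knob's 60°, so the pads slipped. I take it as at the stop because the torque held at about 1.4 N m, while the spring gives only 0.2 N m.

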